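# Start the loaded microcentrifuge

## Robot

A 6-joint arm with a two-finger parallel gripper is mounted at the origin on the work surface. World frame = base frame: x ahead of the robot, y to its left, z up, the work surface at z = 0. Lengths are in m, angles in rad, forces in N, time in s.
With the tool pointing down it reaches from about 0.3 to 0.875 m from the base axis. Payload 4.2 kg.
Tool frame: the origin (TCP) lies midway between the tips of the shut fingers; the grasp point (between the pads) lies robot.grip_depth behind it (robot.grip_depth is the distance from the TCP to the grasp point, in m); z points along the fingers, y is the line along which they close (so a half turn about z gives the same grasp; the last joint's range is limited). The gripper opens to 85 mm and grips with 20 to 120 N. Pads are 22 mm wide; open, the fingers measure 114 mm over their backs; the gripper's body (76 mm by 85 mm) begins 54 mm behind the grasp point. The pads swing forward as they close: fully open they stand 13 mm farther back than shut.
Start: joints at [-1.268, 0.32, 1.565, -0, 1.257, -0.02], TCP at [0.182, -0.545, 0.231] pointing down, gripper open.
Joint ranges: [-3.11, 3.11], [-0.84, 2.01], [0.21, 2.61], [-1.34, 4.49], [0.05, 2.63], [-2.56, 2.56]. Speed limits (rad/s): [2.57, 2.57, 3.14, 3.14, 3.14, 3.14].

## Interface

Orientations are given as a rotation vector (axis times angle).
In Python, from station import robot, cams gives the robot as it stands. The module is installed in compiled form; this text tells all that it offers.
- The arm moves only by the tool play_rows, never from a script. Its argument "rows" is one flat list of numbers, 6 for each row, row after row: the shift along the tool's x, y, z as a fraction of full scale, then the turn, a rotation vector about the tool's x, y, z as a fraction of full scale. A call has 1 to 12 rows; each row shifts and turns the commanded pose from where the row before left it, along the tool's axes as they then stand; what a row does not reach is not made up. Full scale, the value 1, is 2 cm for a shift and 4 degrees for a turn. A row lasts 1/8 s, in which the tool goes at most 62.5 mm and 10.7 degrees, less where a joint would pass 70% of its speed; a pose out of reach is approached as far as the arm can. A call with a number of a shift or a turn outside -1 to 1 is refused whole. A call with a gripper value outside its range is refused whole. "jaw" is the opening, from -1 (shut) to 1 (fully open), set as the call begins (left out, the last holds). The fingers move at their own pace and stop on an object; "force" is the grip in N (left out, the last holds). Time passes only in rows, so rows that do not move let the fingers close. It gives the time, the measured TCP pose, the force, the opening and the grip force at its end, in the units of the state.
- robot.get_state(): the state, without advancing time (a new reading comes with each control period).
- cams.snapshot(name): name is "scene" or "top" or "wrist"; returns a dict with "image" (384x512x3 uint8, red, green, blue), "vertical_fov" (degrees; the focal length in pixels is half the picture's height over the tangent of half this angle, whatever the lens; pixels are square), "cx", "cy" (the principal point, pixels), "k1" (the pictures are not rectified: a ray, as slopes to the right and down, at radius r is drawn at 1 + k1 r^2 times it, then the intrinsics apply), "world_from_camera" (4x4, takes a point from camera to world coordinates). Camera axes: x right, y down, z forward; pixel columns grow to the right and rows downward; lengths in m; the calibration is good to about 2 mm. A picture is of the moment at which its call begins. There is no depth.
- robot.job_done(): hands the job in; it is judged then, once.
The state is a dict: "time_s": time; "joint_pos": joint angles; "dq": joint speeds; "joint_efforts": joint torques, N m; "ee_pos": TCP position; "orientation": TCP orientation; "wrist_force": force on the tool from outside, world axes, zero at the start; "ft_torque": the same for the moment, N m; "grip_width": finger opening in m; "gripper_force": force on a finger pad.
Only numpy, scipy, OpenCV 4.12 (cv2) and the standard library are available. Lean on these libraries where they do the work, as an engineer would, in place of code of your own. Each camera call takes 0.05 s, during which the arm holds its last target. There are 200 camera calls.

## Task

Start a run on the loaded microcentrifuge: first switch on its mains rocker, then push the open lid down gently, without slamming it, until its catch holds it fully shut, and only then press the green start key right down and let it come back up. Use the fingertips only to push: do not grip or lift anything, do not touch the rubber seal under the lid, do not press the red stop key, and leave the bottles, mortar and tube rack beside the machine where they stand.

Things in the scene. Friction and masses are not known exactly. Their poses are not given: they have to be found in the camera images.
- centrifuge: White bench microcentrifuge, fixed, 260 mm deep (x) x 200 mm wide (y), white deck 125 mm high. Origin on the bench; housing x -135 (front) to +125 mm, y -100 to +100. Its front (-x) faces roughly to the robot, +y is left as the robot sees it. Grey control panel at the front, x -138 to -50 mm, rising 10 degrees to the back, 107 mm high in its middle. Behind it the loaded rotor bowl and the lid.
- mains_rocker (a joint): Mains rocker at the left end (+y) of the panel: white, 30 mm long (front to back) x 19 mm, in a black bezel. 0 = off: its far end (away from the robot, with a short black bar) stands up about 10 mm above the panel. 0.4 rad = on: far end down. Snap action: pushing the far end down some 3 mm with 2 to 3 N takes it past the middle (0.2), and it jumps over and stays.
- rocker_on_end (a point): Point on the rocker's top face, 12 mm beyond its pivot, at the far (ON) end: the place to press, downward.
- lid (a joint): Lid, 169 x 180 x 18 mm, white frame, clear window. Opening angle: 0 shut, starts 0.9 to 1.2, limit 1.25 rad. Hinge axis parallel to the centrifuge's y through its x = 105, z = 127 mm. Friction hinge: stays where left, 2 to 4 N at the front edge moves it. Over the last 10 mm at the front edge (0.07 to 0 rad) a spring catch needs about 6 N to snap in, then holds it at 0; else it stays ajar.
- lid_push (a point): Centre of the 60 x 22 mm blue pad on the lid's outer (upper) face near its front edge: 140 mm from the hinge axis along the lid, 21 mm off it square to the lid; the edge is 17 mm further on. The place to push. The open lid's outer face looks up and back, away from the robot, so the push begins from behind it.
- lid_seal: Black rubber seal frame on the underside of the lid, 156 x 170 mm, origin on the hinge axis. Must not be touched.
- start_key (a joint): Green round start key at the right end (-y) of the panel. Value = how far it is pressed: 0 up, 4 mm right down; springs back. 1.5 N to begin, 3.5 N right down, square to the panel face.
- start_top (a point): Centre of the top of the green start key, diameter 24 mm, standing 5 mm above the panel, 46 mm to the right of the red key.
- stop_key (a joint): Red round stop key, same kind and size as the start key; must not be pressed.
- stop_top (a point): Centre of the top of the red stop key, diameter 24 mm, between the display and the start key.
- reagent_bottle: White plastic jar with blue screw cap, 56 mm diameter, 95 mm high, stands loose beside the machine. Origin: centre of its underside.
- amber_bottle: Amber glass bottle with black cap, 42 mm diameter, 90 mm high, loose. Origin: centre of its underside.
- mortar: White porcelain mortar (open bowl), 84 mm across, 50 mm high, loose. Origin: centre of its underside.
- tube_rack: Plywood tube rack with capped tubes, 100 x 58 mm, 50 mm high with the caps, loose. Origin: centre of its underside.

How it is judged:
By the outcome, as a careful person would: the job done as asked, in the order asked, and still so for the second after the job is handed in, with the robot touching nothing.
It also fails if it takes over 53 s, if anything falls off the work surface, if the arm or the gripper's body presses on something with over 40 N, if the wrist force passes 120 N, or if a joint passes its speed limit or range.

## Working session

There is one attempt and no reset: what is moved stays moved. The work goes in short steps, Python scripts to look and compute and a tool call to move; the robot and the scene stay as the last step left them, time stands still between calls to the robot, and variables do not carry over. Pictures are saved under pics/ and viewed, at most 11 in all, crops included, and the job is handed in when it is done.

Besides the shell and the picture viewer there is one more tool, called by a JSON object that holds its "method" and its "body", one argument or row to a line. play_rows: Moves the arm, as the interface text tells. Its arguments: {"type":"object","properties":{"rows":{"type":"array"},"jaw":{"type":"number"},"force":{"type":"number"}},"required":["rows"]}

```bash
mkdir -p pics
cat > h.py <<'E'
import numpy as np, cv2
from station import robot, cams
def snap(n):
    s=cams.snapshot(n); cv2.imwrite(f'pics/_{n}.png',s['image'][:,:,::-1]); 
    np.save(f'pics/_{n}.npy',s,allow_pickle=True); return s
def load(n): return np.load(f'pics/_{n}.npy',allow_pickle=True).item()
def K(s):
    f=s['image'].shape[0]/2/np.tan(np.radians(s['vertical_fov'])/2)
    return np.array([[f,0,s['cx']],[0,f,s['cy']],[0,0,1.]]),np.array([s['k1'],0,0,0.])
def ray(s,uv):
    k,d=K(s); p=cv2.undistortPoints(np.array([[uv]],float),k,d)[0,0]
    T=s['world_from_camera']; r=T[:3,:3]@np.array([p[0],p[1],1]); return T[:3,3],r/np.linalg.norm(r)
def onz(s,uv,z):
    o,r=ray(s,uv); return o+r*(z-o[2])/r[2]
def tri(obs):
    A=np.zeros((3,3));b=np.zeros(3);R=[ray(s,uv) for s,uv in obs]
    for o,r in R: P=np.eye(3)-np.outer(r,r);A+=P;b+=P@o
    x=np.linalg.solve(A,b); return x,[np.linalg.norm(np.cross(x-o,r)) for o,r in R]
def proj(s,X):
    k,d=K(s);T=np.linalg.inv(s['world_from_camera'])
    return cv2.projectPoints(np.atleast_2d(X).astype(float),cv2.Rodrigues(T[:3,:3])[0],T[:3,3],k,d)[0][:,0]
E
python3 - <<'E'
from h import *
a=[snap(n) for n in('scene','top')]
for s in a: print(s['vertical_fov'],s['k1'],s['world_from_camera'].round(3).tolist())
for n in('scene','top'):
    cv2.imwrite(f'pics/{n}1.png',cv2.resize(cv2.imread(f'pics/_{n}.png'),(800,600),interpolation=cv2.INTER_CUBIC))
print(robot.get_state(), robot.grip_depth)
E
```

```text
47.030130425384364 -0.02213510194014438 [[-0.088, 0.765, -0.638, 1.125], [0.996, 0.07, -0.054, 0.095], [0.003, -0.641, -0.768, 0.754], [0.0, 0.0, 0.0, 1.0]]
43.681072318540146 -0.08386765771055461 [[-0.013, -0.989, 0.15, 0.421], [-1.0, 0.015, 0.016, 0.039], [-0.018, -0.15, -0.989, 1.11], [0.0, 0.0, 0.0, 1.0]]
{'time_s': 0.1, 'joint_pos': array([-1.26798698e+00,  3.20208803e-01,  1.56552057e+00, -9.30616095e-06,
        1.25743821e+00, -2.00126135e-02]), 'dq': array([-4.05785740e-04, -1.25563436e-03, -3.32739320e-03, -1.69953352e-03,
       -9.40748202e-05,  5.45238250e-04]), 'joint_efforts': array([ 1.11701939e-05, -4.16409266e+01, -2.34706128e+01, -4.13160842e-05,
        4.90538267e-03, -9.00977170e-06]), 'ee_pos': array([ 0.18228016, -0.5448964 ,  0.23059152]), 'orientation': array([-3.09921822e+00, -5.04642580e-01,  3.62224853e-04]), 'wrist_force': array([-0.4674191 ,  0.25536671, -0.23045191]), 'ft_torque': array([-0.06650524, -0.02351454,  0.03850911]), 'gripper_force': 0.0, 'grip_width': 0.08549150508466993} 0.0187
```

View pics/scene1.png

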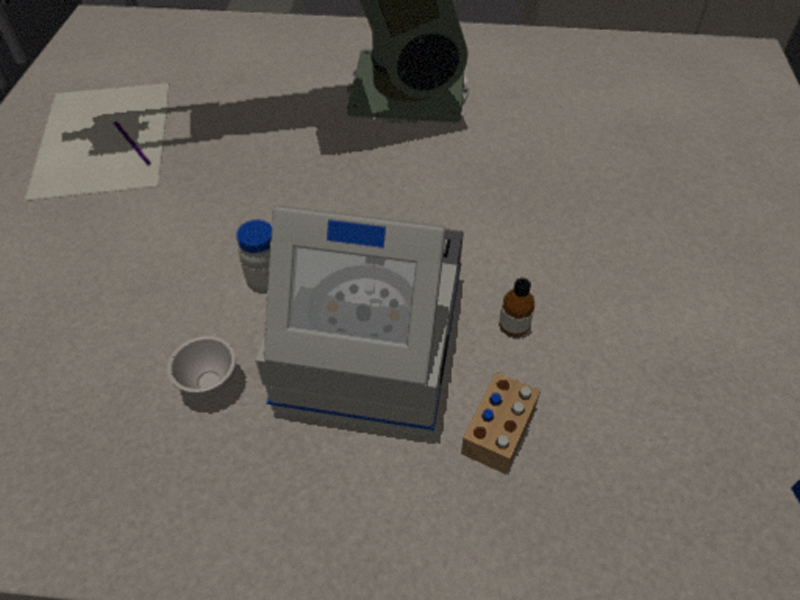

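View pics/top1.png

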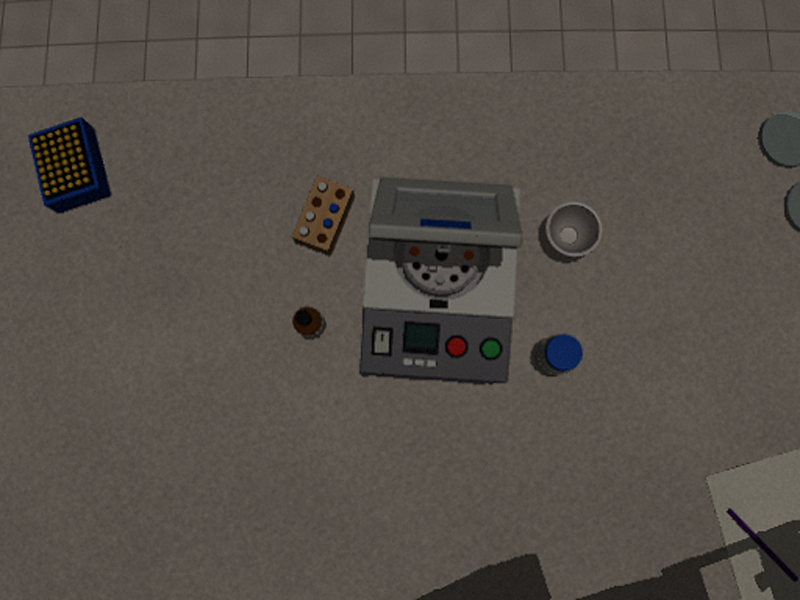

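The scene view is from behind the machine: blue lid pad at about (356,233), rocker's black bar at (446,247). The top view has the rocker at (381,341), red key (457,346), green key (491,349) and lid pad (445,224), all in 800×600 pixels.

```bash
cat >> h.py <<'E'
def blob(s,kind,roi):
    x0,y0,x1,y1=roi; im=s['image'][y0:y1,x0:x1].astype(int);r,g,b=im[...,0],im[...,1],im[...,2]
    m={'red':(r>1.6*g)&(r>1.6*b)&(r>60),'green':(g>1.4*r)&(g>1.25*b)&(g>50),'blue':(b>1.8*r)&(b>1.5*g)&(b>50),'white':im.min(2)>115}[kind].astype(np.uint8)
    n,l,st,c=cv2.connectedComponentsWithStats(m)
    i=1+np.argmax(st[1:,4]); pts=np.argwhere(l==i)[:,::-1]+[x0,y0]
    box=cv2.minAreaRect(pts.astype(np.float32))
    return c[i]+[x0,y0],st[i,4],box
E
python3 - <<'E'
from h import *
S,T=load('scene'),load('top')
f=.64
def roi(cx,cy,w,h): return [int((cx-w)*f),int((cy-h)*f),int((cx+w)*f),int((cy+h)*f)]
pt=blob(T,'blue',roi(445,224,40,15)); ps=blob(S,'blue',roi(356,233,45,25))
print('pad',pt,ps); x,e=tri([(T,pt[0]),(S,ps[0])]); print(x,e)
for k,c in(('red',(457,346)),('green',(491,349))):
    b=blob(T,k,roi(*c,15,15)); print(k,b, onz(T,b[0],.112))
b=blob(T,'white',roi(381,341,12,18));print('rocker',b,onz(T,b[0],.112))
# corners: front panel edge & housing
for n,uv,z in(('FL',(361,374),.095),('FR',(507,381),.095)): print(n,onz(T,np.array(uv)*f,z))
# blue pad ends in scene
print(onz(S,np.array((280,400))*f,.0))
a=S['image'][int(195*f):int(420*f),int(220*f):int(480*f)]
b=T['image'][int(160*f):int(395*f),int(280*f):int(610*f)]
g=lambda a,k:cv2.convertScaleAbs(cv2.resize(a,None,fx=k,fy=k,interpolation=cv2.INTER_CUBIC),alpha=1.7)[:,:,::-1]
cv2.imwrite('pics/crop1.png',g(b,3.7))
for n,c,z in(('jar',(563,353),.095),('mortar',(573,230),.05),('amber',(306,320),.09),('rack',(323,214),.05)): print(n,onz(T,np.array(c)*f,z))
E
```

```text
pad (array([283.99009901, 142.8019802 ]), np.int32(101), ((284.9827575683594, 142.79310607910156), (32.12094497680664, 4.286707878112793), 3.3664605617523193)) (array([227.41561181, 149.14978903]), np.int32(474), ((227.47695922851562, 149.18463134765625), (36.71427917480469, 12.899612426757812), 7.125016689300537))
[0.63861071 0.00263033 0.25164075] [np.float64(0.00024015339694920807), np.float64(0.00024015339694920444)]
red (array([291.87628866, 221.27835052]), np.int32(97), ((291.7500305175781, 221.25001525878906), (9.899494171142578, 10.60660171508789), 45.0)) [ 0.50565455 -0.01589104  0.112     ]
green (array([313.96590909, 222.72727273]), np.int32(88), ((313.8000183105469, 222.6000213623047), (9.838699340820312, 9.838699340820312), 63.43495178222656)) [ 0.50192005 -0.0618528   0.112     ]Traceback (most recent call last):
  File "<stdin>", line 9, in <module>
  File "h.py", line 26, in blob
    i=1+np.argmax(st[1:,4]); pts=np.argwhere(l==i)[:,::-1]+[x0,y0]
        ~~~~~~~~~^^^^^^^^^^
    return _wrapfunc(a, 'argmax', axis=axis, out=out, **kwds)
    return bound(*args, **kwds)
ValueError: attempt to get argmax of an empty sequence
```

```bash
sed -i 's/min(2)>115/min(2)>0.75*im.min(2).max()/' h.py
python3 - <<'E'
from h import *
S,T=load('scene'),load('top')
f=.64
def roi(cx,cy,w,h): return [int((cx-w)*f),int((cy-h)*f),int((cx+w)*f),int((cy+h)*f)]
b=blob(T,'white',roi(381,341,12,18));print('rocker',b,onz(T,b[0],.112))
for n,uv,z in(('FL',(361,374),.1),('FR',(507,381),.1)): print(n,onz(T,np.array(uv)*f,z))
b=T['image'][int(160*f):int(395*f),int(280*f):int(610*f)]
g=lambda a,k:cv2.convertScaleAbs(cv2.resize(a,None,fx=k,fy=k,interpolation=cv2.INTER_CUBIC),alpha=1.7)[:,:,::-1]
cv2.imwrite('pics/crop1.png',g(b,3.7)); print(int(280*f),int(160*f))
for n,c,z in(('jar',(563,353),.095),('mortar',(573,230),.05),('amber',(306,320),.09),('rack',(323,214),.05)): print(n,onz(T,np.array(c)*f,z))
# pad end points for yaw, in plane z
bs=blob(S,'blue',roi(356,233,45,25)); m=cv2.boxPoints(bs[2]); print(m, [onz(S,p,.2516).round(4) for p in m])
# jar cap height by two views
jt=blob(T,'blue',roi(563,353,25,25));js=blob(S,'blue',roi(255,235,25,20));print('jar',tri([(T,jt[0]),(S,js[0])]))
E
```

```text
rocker (array([244.09473684, 218.73684211]), np.int32(95), ((244.0, 218.0), (12.0, 8.0), 90.0)) [0.51243183 0.08374054 0.112     ]
FL [0.47038949 0.11215778 0.1       ]
FR [ 0.45819378 -0.08384983  0.1       ]
179 102
jar [ 0.49492107 -0.16174652  0.095     ]
mortar [ 0.67657213 -0.19334494  0.05      ]
amber [0.5459308  0.18837794 0.09      ]
rack [0.7065319  0.17039593 0.05      ]
[[208.46158 153.30771]
 [210.06158 140.50772]
 [246.49234 145.06155]
 [244.89233 157.86154]] [array([ 0.6504, -0.0261,  0.2516]), array([ 0.6218, -0.0282,  0.2516]), array([0.6267, 0.0316, 0.2516]), array([0.6549, 0.0321, 0.2516])]
jar (array([ 0.49696035, -0.16317123,  0.08956533]), [np.float64(0.00047941605423588947), np.float64(0.00047941605423587125)])
```

View pics/crop1.png

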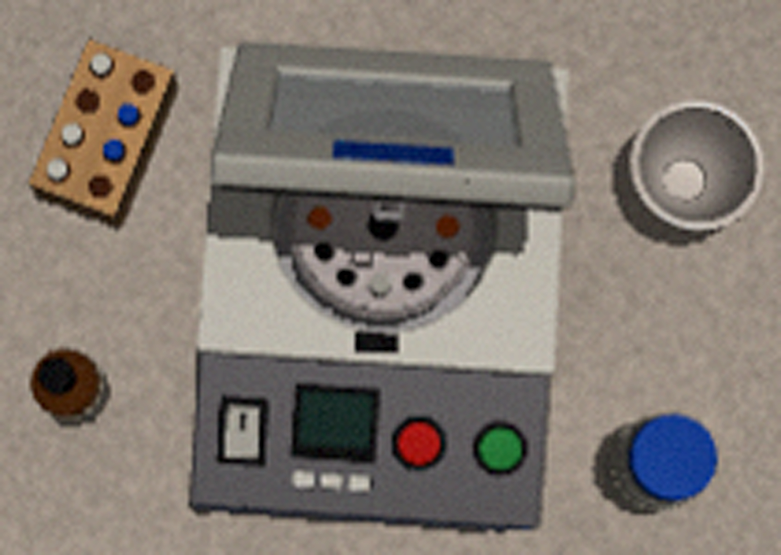

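Red and green keys come out 46.1 mm apart, the lid pad is at z = 252 mm, which puts the lid near 0.93 rad, and yaw is about -4.5°. These agree with each other, so the machine origin is about (0.6015, 0.0025). Moving toward the rocker with the fingers shut.

{"method": "play_rows", "body": {
  "rows": [0.72,-1,0,0,0,0.96,0.72,-1,0,0,0,0.96,0.72,-1,0,0,0,0.96,0.72,-1,0,0,0,0.96,0.72,-1,0,0,0,0.96,0.72,-1,0,0,0,0.96,0.45,-1,0,0,0,0,0.45,-1,0,0,0,0,0.45,-1,0,0,0,0,0.45,-1,0,0,0,0,0.45,-1,0,0,0,0,0.45,-1,0,0,0,0],
  "jaw": -1,
  "force": 40
}}

```text
time_s: 1.6
ee_pos: [0.3122, -0.2981, 0.231]
orientation: [-3.139, 0.125, 0.001]
wrist_force: [-0.1, -0.8, 0.5]
grip_width: 0.0
gripper_force: 0.0
```

```bash
cat >> h.py <<'E'
from scipy.spatial.transform import Rotation as Ro
O=np.array([.6015,.0025,0]); YAW=np.radians(-4.5)
M=Ro.from_euler('z',YAW).as_matrix()
def W(x,y,z): return O+M@np.array([x,y,z])   # machine->world
def Minv(p): return M.T@(np.array(p)-O)
def goal(p,pitch=0):
    "shift (tool axes, units of 2 cm) and turn (units of 4 deg) to reach world p, tool down with x along machine x, pitched"
    st=robot.get_state(); R=Ro.from_rotvec(st['orientation'])
    Rt=Ro.from_matrix(M@np.diag([1,-1,-1.]))*Ro.from_euler('y',pitch,degrees=True)
    print('t',st['time_s'],'tcp',st['ee_pos'].round(4),'mach',Minv(st['ee_pos']).round(4),'F',st['wrist_force'].round(2))
    print('shift',(R.inv().apply(np.array(p)-st['ee_pos'])/.02).round(3),'turn',np.degrees((R.inv()*Rt).as_rotvec()/4).round(3))
E
python3 -c "
from h import *
goal(W(-.082,.074,.145))"
```

```text
t 1.6 tcp [ 0.3122 -0.2981  0.231 ] mach [-0.2648 -0.3224  0.231 ] F [-0.14 -0.83  0.49]
shift [  9.126 -19.824   4.304] turn [-0.006  0.007 -0.013]
```

{"method": "play_rows", "body": {
  "rows": [0.43,-1,0,0,0,0,0.43,-1,0,0,0,0,0.43,-1,0,0,0,0,0.43,-1,0,0,0,0,0.43,-1,0,0,0,0,0.43,-1,0,0,0,0,0.43,-1,0,0,0,0,0.43,-1,0,0,0,0,0.43,-1,0,0,0,0,0.43,-1,0,0,0,0,0.43,-1,0,0,0,0,0.43,-1,0,0,0,0]
}}

```text
time_s: 3.1
ee_pos: [0.434, -0.0671, 0.231]
orientation: [3.139, -0.125, -0.001]
wrist_force: [0.5, 1.1, -0.5]
grip_width: 0.0
gripper_force: 0.0
```

```bash
python3 -c "
from h import *
goal(W(-.082,.074,.145))
s=snap('wrist'); print(s['vertical_fov'],s['world_from_camera'].round(3).tolist())
cv2.imwrite('pics/w1.png',cv2.convertScaleAbs(cv2.imread('pics/_wrist.png'),alpha=1.4))
for p in (W(-.094,.074,.112),W(-.094,-.026,.112),W(-.094,-.072,.112)): print(proj(s,p))
"
```

```text
t 3.1 tcp [ 0.434  -0.0671  0.231 ] mach [-0.1615 -0.0826  0.231 ] F [ 0.49  1.15 -0.45]
shift [ 3.973 -7.831  4.295] turn [ 0.001  0.011 -0.011]
70.84788117750732 [[-0.079, -0.945, -0.318, 0.517], [-0.997, 0.075, 0.025, -0.075], [0.001, 0.319, -0.948, 0.372], [0.0, 0.0, 0.0, 1.0]]
[[ 84.47213688 119.04750882]]
[[191.00921541 118.65297645]]
[[240.36484531 118.57968347]]
```

View pics/w1.png

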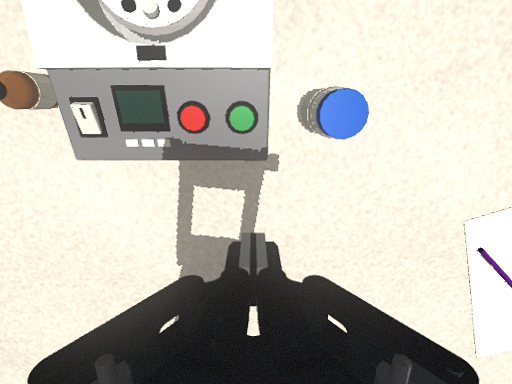

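The wrist view shows the rocker at (87,118), with its far end raised toward the lid, the red key at (193,117) and the green key at (242,117). My predictions match. The camera sits about 83 mm ahead of the TCP, so I'll swing it to the left to keep it clear of the open lid.

Run:
```python
from h import *
T,w=load('top'),load('wrist')
for k,rw,rt in(('red',(175,95,212,140),(282,211,302,232)),('green',(222,95,262,140),(304,212,324,234))):
    a,b=blob(w,k,rw),blob(T,k,rt); x,e=tri([(w,a[0]),(T,b[0])]); print(k,x.round(4),Minv(x).round(4),np.round(e,4))
    print(Minv(onz(w,a[0],.112)).round(4))
# rocker: bar in both views (dark bar), far-end corners
for uv in((80,101),(92,100),(87,107),(103,132),(85,137)): print(uv,Minv(onz(w,uv,.117)).round(4),Minv(onz(w,uv,.108)).round(4))
print('rocker bar tri',[Minv(v) if len(v)==3 else v for v in tri([(w,(86.5,106)),(T,(179+242/3.7,102+420/3.7))])])
print(robot.get_state()['joint_pos'])
```

```text
red [ 0.5062 -0.0162  0.1057] [-0.0935 -0.0261  0.1057] [0. 0.]
[-0.0931 -0.0275  0.112 ]
green [ 0.5024 -0.0625  0.1057] [-0.0937 -0.0726  0.1057] [0.0001 0.0001]
[-0.0934 -0.0729  0.112 ]
(80, 101) [-0.0779  0.072   0.117 ] [-0.0779  0.0775  0.108 ]
(92, 100) [-0.0772  0.0609  0.117 ] [-0.0771  0.066   0.108 ]
(87, 107) [-0.0831  0.0666  0.117 ] [-0.0833  0.0719  0.108 ]
(103, 132) [-0.1055  0.0559  0.117 ] [-0.1064  0.0608  0.108 ]
(85, 137) [-0.11    0.0737  0.117 ] [-0.1111  0.0792  0.108 ]
rocker bar tri [array([-0.08496761,  0.07483426,  0.10241013]), [np.float64(0.0025463750728701127), np.float64(0.0025463750728700984)]]
[-0.17683979  0.10594314  1.84855788  0.00215353  1.18689637  1.47155381]
```

{"method": "play_rows", "body": {
  "rows": [0.34,-0.94,0,0,0,-1,0.41,-0.91,0,0,0,-1,0.47,-0.88,0,0,0,-1,0.53,-0.85,0,0,0,-1,0.59,-0.81,0,0,0,-1,0.64,-0.77,0,0,0,-1,0,0,0,0,0,-1,0,0,0,0,0,-1,0,0,0,0,0,-1,0,0,0,0,0,-1,0,0,0,0,0,-1,0,0,0,0,0,-1]
}}

```text
time_s: 4.65
ee_pos: [0.4838, 0.0414, 0.2311]
orientation: [2.916, 1.168, -0.001]
wrist_force: [-0.5, 0.2, -0.1]
grip_width: -0.0
gripper_force: 0.0
```

```bash
sed -i 's/def goal(p,pitch=0)/def goal(p,pitch=0,yaw=0)/; s/Rt=Ro.from_matrix(/Rt=Ro.from_euler("z",yaw,degrees=True)*Ro.from_matrix(/' h.py; python3 -c "
from h import *
goal(W(-.081,.072,.145),yaw=90)"
```

```text
t 4.65 tcp [0.4838 0.0414 0.2311] mach [-0.1204  0.0295  0.2311] F [-0.53  0.2  -0.11]
shift [2.898 0.049 4.305] turn [-4.0000e-03  6.0000e-03 -1.0463e+01]
```

{"method": "play_rows", "body": {
  "rows": [0.97,0.02,0,0,0,0,0.97,0.02,0,0,0,0,0.96,0.01,0,0,0,-0.46,0,0,0.4,0,0,-1,0,0,0.5,0,0,-1,0,0,0.5,0,0,-1,0,0,0.5,0,0,-1,0,0,0.5,0,0,-1,0,0,0.5,0,0,-1,0,0,0.5,0,0,-1,0,0,0.4,0,0,-1,0,0,0.4,0,0,-1]
}}

```text
time_s: 6.15
ee_pos: [0.5275, 0.0814, 0.1467]
orientation: [-2.38, -2.051, 0.0]
wrist_force: [-0.7, 0.2, 0.3]
grip_width: -0.0001
gripper_force: 0.0
```

```bash
python3 -c "
from h import *
goal(W(-.081,.072,.125),yaw=90)
s=snap('wrist');cv2.imwrite('pics/w2.png',cv2.convertScaleAbs(cv2.imread('pics/_wrist.png'),alpha=1.2))"
```

```text
t 6.15 tcp [0.5275 0.0814 0.1467] mach [-0.0799  0.0728  0.1467] F [-0.68  0.23  0.26]
shift [-0.045 -0.051  1.086] turn [-0.001  0.001 -0.997]
```

View pics/w2.png

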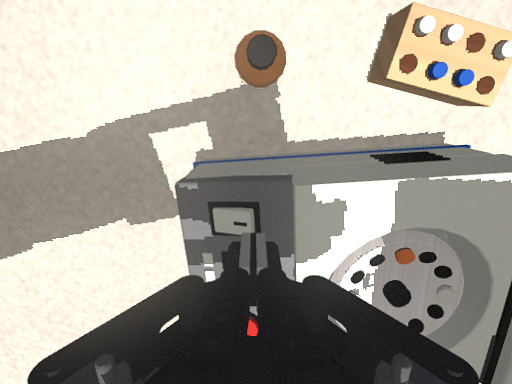

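The fingertips are at (253,235), just right of the rocker at (235,221), whose bar is at (240,223). Checking this by ray.

```bash
python3 -c "
from h import *
s=load('wrist');T=load('top')
for uv in((240,223),(214,208),(253,208),(214,233),(253,234)): print(uv,[Minv(onz(s,uv,z)).round(4)[:2] for z in(.105,.112,.119)])
print(proj(s,robot.get_state()['ee_pos']))
print(Minv(onz(T,(244.3,214.5),.119)),Minv(onz(T,(244.1,218),.112)))
"
```

```text
(240, 223) [array([-0.0889,  0.0689]), array([-0.0883,  0.0721]), array([-0.0877,  0.0754])]
(214, 208) [array([-0.1068,  0.0821]), array([-0.1055,  0.0849]), array([-0.1043,  0.0877])]
(253, 208) [array([-0.0784,  0.0802]), array([-0.0783,  0.083 ]), array([-0.0781,  0.0858])]
(214, 233) [array([-0.1091,  0.062 ]), array([-0.1078,  0.0655]), array([-0.1064,  0.069 ])]
(253, 234) [array([-0.0799,  0.0591]), array([-0.0797,  0.0627]), array([-0.0794,  0.0664])]
[[250.33247869 245.67253442]]
[-0.08694685  0.07382796  0.119     ] [-0.09362603  0.07409834  0.112     ]
```

{"method": "play_rows", "body": {
  "rows": [0.05,-0.3,0.3,0,0,-1,0,0,0.4,0,0,0,0,0,0.3,0,0,0,0,0,0.2,0,0,0,0,0,0,0,0,0]
}}

```text
time_s: 6.82
ee_pos: [0.5209, 0.0823, 0.123]
orientation: [-2.311, -2.128, 0.001]
wrist_force: [0.4, 0.4, -0.1]
grip_width: 0.0004
gripper_force: 0.0
```

{"method": "play_rows", "body": {
  "rows": [0,0,0.1,0,0,0,0,0,0.05,0,0,0,0,0,0,0,0,0]
}}

```text
time_s: 7.2
ee_pos: [0.5209, 0.0823, 0.1203]
orientation: [2.311, 2.128, 0.0]
wrist_force: [-0.3, -0.1, -0.3]
grip_width: -0.0
gripper_force: 0.0
```

{"method": "play_rows", "body": {
  "rows": [0,0,0.05,0,0,0,0,0,0.05,0,0,0,0,0,0,0,0,0]
}}

```text
time_s: 7.58
ee_pos: [0.5213, 0.0824, 0.1185]
orientation: [2.31, 2.128, 0.001]
wrist_force: [0.7, -0.9, -0.1]
grip_width: 0.0002
gripper_force: 0.5
```

{"method": "play_rows", "body": {
  "rows": [0,0,0.05,0,0,0,0,0,0.05,0,0,0,0,0,0,0,0,0]
}}

```text
time_s: 7.95
ee_pos: [0.52, 0.0823, 0.1157]
orientation: [-2.31, -2.127, 0.003]
wrist_force: [-0.8, 0.0, -0.4]
grip_width: 0.0001
gripper_force: 0.0
```

{"method": "play_rows", "body": {
  "rows": [0,0,0.05,0,0,0,0,0,0.05,0,0,0,0,0,0,0,0,0]
}}

```text
time_s: 8.32
ee_pos: [0.5203, 0.0823, 0.1144]
orientation: [-2.31, -2.128, 0.001]
wrist_force: [-2.1, 0.4, 3.5]
grip_width: -0.0005
gripper_force: 1.8
```

```bash
python3 -c "
from h import *
goal(W(-.081,.072,.15),yaw=90)
s=snap('wrist');im=cv2.convertScaleAbs(cv2.imread('pics/_wrist.png')[130:300,150:330],alpha=1.2)
cv2.imwrite('pics/w3.png',cv2.resize(im,None,fx=3,fy=3,interpolation=cv2.INTER_CUBIC))"
```

```text
t 8.325 tcp [0.5203 0.0823 0.1144] mach [-0.0872  0.0732  0.1144] F [-2.14  0.44  3.52]
shift [-0.06   0.307 -1.779] turn [-0.015  0.004 -0.051]
```

View pics/w3.png

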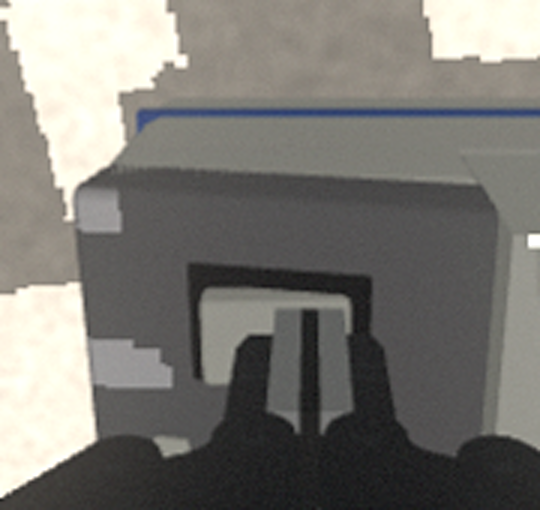

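The tip is over the far half of the rocker, and contact has just begun at z = 0.1144 (3.5 N). Pressing on.

{"method": "play_rows", "body": {
  "rows": [0,0,0.05,0,0,0,0,0,0.05,0,0,0,0,0,0,0,0,0]
}}

```text
time_s: 8.75
ee_pos: [0.5204, 0.0823, 0.1142]
orientation: [-2.311, -2.128, 0.0]
wrist_force: [-5.8, -0.4, 16.2]
grip_width: -0.0001
gripper_force: 7.9
```

{"method": "play_rows", "body": {
  "rows": [0,0,0.05,0,0,0,0,0,0.05,0,0,0,0,0,0,0,0,0]
}}

```text
time_s: 9.12
ee_pos: [0.5205, 0.0824, 0.1141]
orientation: [2.31, 2.128, 0.001]
wrist_force: [-8.9, -2.0, 29.1]
grip_width: 0.0002
gripper_force: 13.7
```

Hard stop at 0.114. The rocker probably snapped over earlier, so I'm backing off to look.

{"method": "play_rows", "body": {
  "rows": [0,0,-0.3,0,0,0,0,0,-0.6,0,0,0,0,-0.5,-0.9,0,0,0,0,-1,-0.8,0,0,0.5,0,-1,-0.5,0,0,1]
}}

```text
time_s: 9.75
ee_pos: [0.4705, 0.0873, 0.1737]
orientation: [2.421, 2.001, 0.002]
wrist_force: [-0.7, 0.2, 0.5]
grip_width: 0.0002
gripper_force: 0.0
```

```bash
python3 -c "
from h import *
goal(W(-.081,.072,.15),yaw=90)
s=snap('wrist');p=proj(s,W(-.094,.073,.112))[0].astype(int);print(p)
im=cv2.convertScaleAbs(cv2.imread('pics/_wrist.png')[max(0,p[1]-70):p[1]+70,max(0,p[0]-90):p[0]+90],alpha=1.2)
im=cv2.resize(im,(540,420),interpolation=cv2.INTER_CUBIC)
t=snap('top')['image'][205:235,230:330,::-1]
cv2.imwrite('pics/w4.png',np.vstack([im,cv2.convertScaleAbs(cv2.resize(t,(540,162),interpolation=cv2.INTER_CUBIC),alpha=1.6)]))"
```

```text
t 9.75 tcp [0.4705 0.0873 0.1737] mach [-0.1373  0.0742  0.1737] F [-0.72  0.21  0.52]
shift [0.2   2.807 1.187] turn [ 0.017 -0.005 -1.584]
[305 203]
```

View pics/w4.png

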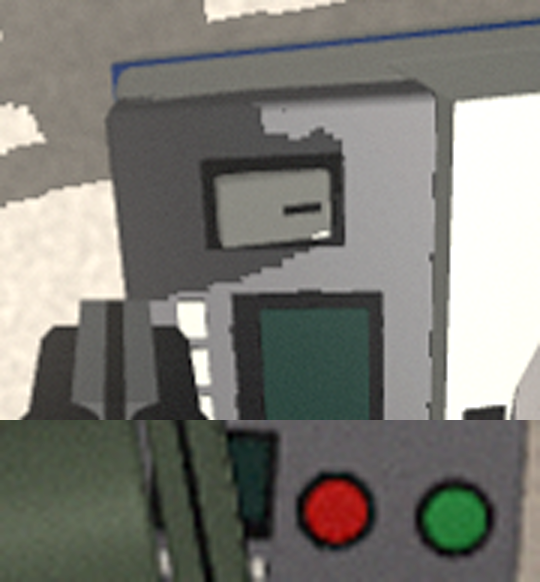

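Run:
```python
from h import *
s=load('wrist')
def px(a): return (215+a[0]/3,133+a[1]/3)
for n,a,b in(('rock near',(215,172),(222,248)),('rock far',(330,168),(333,240)),('bez near',(202,160),(210,250)),('bez far',(342,156),(344,244))):
    print(n,[(z,round(1e3*np.linalg.norm(onz(s,px(a),z)-onz(s,px(b),z)),1),Minv((onz(s,px(a),z)+onz(s,px(b),z))/2)[:2].round(4)) for z in(.104,.112,.120)])
for st,(zn,zf) in {'off':(.106,.119),'on':(.112,.1135)}.items():
    print(st,[((proj(s,W(-.0935+dx,.0735+dy,z))[0]-[215,133])*3).round(0) for dx,z in((-.0145,zn),(.0145,zf)) for dy in(.0095,-.0095)])
```

```text
rock near [(0.104, np.float64(22.8), array([-0.1071,  0.0713])), (0.112, np.float64(22.0), array([-0.1079,  0.0745])), (0.12, np.float64(21.1), array([-0.1087,  0.0777]))]
rock far [(0.104, np.float64(21.5), array([-0.0758,  0.0697])), (0.112, np.float64(20.7), array([-0.0777,  0.0729])), (0.12, np.float64(19.9), array([-0.0797,  0.0762]))]
bez near [(0.104, np.float64(26.9), array([-0.1105,  0.0731])), (0.112, np.float64(25.9), array([-0.1112,  0.0763])), (0.12, np.float64(24.9), array([-0.1118,  0.0794]))]
bez far [(0.104, np.float64(26.2), array([-0.0726,  0.0704])), (0.112, np.float64(25.2), array([-0.0747,  0.0736])), (0.12, np.float64(24.2), array([-0.0768,  0.0768]))]
off [array([213., 174.]), array([218., 238.]), array([333., 178.]), array([334., 246.])]
on [array([216., 181.]), array([221., 247.]), array([327., 171.]), array([329., 238.])]
```

By perspective the near end stands higher: the pixel steps of about -8 and -4 fit "on" (-9, -10), not "off" (+8, +4). The rocker is on. Next is over to behind the lid, high up.

{"method": "play_rows", "body": {
  "rows": [0,0,-1,0,0,1,0,0,-1,0,0,1,0,0,-1,0,0,1,0,0,-1,0,0,1,0,0,-1,0,0,1,0,0,-1,0,0,1,0,0,-1,0,0,1,0,0,-0.8,0,0,1,0,0,0,0,0,1,0,0,0,0,0,1,0,0,0,0,0,1,0,0,0,0,0,1]
}}

```text
time_s: 11.35
ee_pos: [0.4715, 0.0871, 0.3282]
orientation: [3.025, 0.846, -0.0]
wrist_force: [-0.3, -0.1, -0.1]
grip_width: 0.0001
gripper_force: 0.0
```

{"method": "play_rows", "body": {
  "rows": [0.57,0.76,0,0,0,1,0.62,0.72,0,0,0,1,0.67,0.67,0,0,0,1,0.72,0.62,0,0,0,1,0.76,0.57,0,0,0,1,0.8,0.52,0,0,0,1,0.83,0.46,0,0,0,1,0.86,0.4,0,0,0,1,0.89,0.34,0,0,0,0.9,0.9,0.31,0,0,0,0,0.9,0.31,0,0,0,0,0.9,0.31,0,0,0,0]
}}

```text
time_s: 12.85
ee_pos: [0.6835, 0.0009, 0.3278]
orientation: [3.139, -0.116, -0.0]
wrist_force: [-0.2, 0.0, -0.5]
grip_width: -0.0003
gripper_force: 0.0
```

```bash
python3 -c "
from h import *
goal(W(.063,.002,.262))"
```

```text
t 12.85 tcp [0.6835 0.0009 0.3278] mach [0.0818 0.0049 0.3278] F [-0.16  0.01 -0.46]
shift [-0.942  0.138  3.289] turn [0.003 0.004 0.067]
```

{"method": "play_rows", "body": {
  "rows": [-0.13,0.035,0.83,0,0,0,-0.13,0.035,0.83,0,0,0,-0.13,0.035,0.83,0,0,0,-0.13,0.035,0.83,0,0,0,-0.36,0,0.2,0,0,0,-0.36,0,0.2,0,0,0,-0.36,0,0.2,0,0,0]
}}

```text
time_s: 13.72
ee_pos: [0.6502, 0.001, 0.2504]
orientation: [3.139, -0.118, 0.002]
wrist_force: [-0.1, -0.1, 0.4]
grip_width: -0.0002
gripper_force: 0.0
```

{"method": "play_rows", "body": {
  "rows": [-0.36,0,0.2,0,0,0,-0.36,0,0.2,0,0,0,-0.36,0,0.2,0,0,0]
}}

```text
time_s: 14.1
ee_pos: [0.6289, 0.0026, 0.238]
orientation: [3.139, -0.118, 0.002]
wrist_force: [2.6, -0.6, 0.7]
grip_width: -0.0
gripper_force: 1.1
```

```bash
python3 -c "
from h import *
goal(W(.0077,.002,.2182))
s=snap('scene');p=proj(s,robot.get_state()['ee_pos'])[0].astype(int);print(p)
cv2.imwrite('pics/s2.png',cv2.convertScaleAbs(cv2.resize(s['image'][100:280,120:360,::-1],None,fx=3,fy=3,interpolation=cv2.INTER_CUBIC),alpha=1.4))"
```

```text
t 14.1 tcp [0.6289 0.0026 0.238 ] mach [0.0273 0.0023 0.238 ] F [ 2.65 -0.56  0.74]
shift [-0.98   0.01   0.988] turn [ 0.001 -0.023  0.05 ]
[228 150]
```

View pics/s2.png

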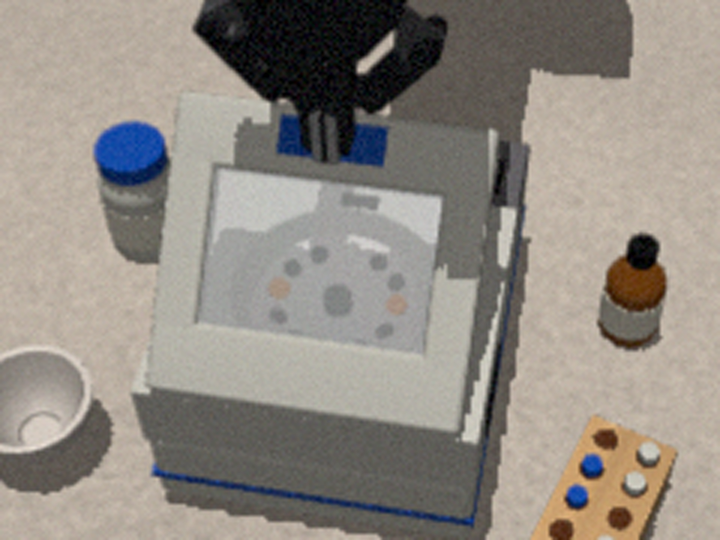

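The fingertips are on the blue pad at (325,145) in the crop, and the lid is moving at about 2.7 N. Carrying on along the arc.

{"method": "play_rows", "body": {
  "rows": [-0.25,0,0.25,0,0,0,-0.25,0,0.25,0,0,0,-0.25,0,0.25,0,0,0,-0.25,0,0.25,0,0,0,-0.2,0,0.29,0,0,0,-0.2,0,0.29,0,0,0,-0.2,0,0.29,0,0,0,-0.2,0,0.29,0,0,0]
}}

```text
time_s: 15.15
ee_pos: [0.593, 0.0053, 0.1942]
orientation: [-3.139, 0.118, -0.001]
wrist_force: [1.1, 0.6, 1.6]
grip_width: 0.0001
gripper_force: 1.0
```

{"method": "play_rows", "body": {
  "rows": [-0.14,0,0.32,0,0,0,-0.14,0,0.32,0,0,0,-0.14,0,0.32,0,0,0,-0.07,0,0.23,0,0,0,-0.07,0,0.23,0,0,0,-0.07,0,0.2,0,0,0,0,0,0,0,0,0]
}}

```text
time_s: 16.02
ee_pos: [0.5801, 0.006, 0.1618]
orientation: [3.139, -0.118, -0.001]
wrist_force: [0.5, 0.1, 0.2]
grip_width: -0.0002
gripper_force: 0.0
```

```bash
python3 -c "
from h import *
goal(W(-.027,.002,.148))"
```

```text
t 16.025 tcp [0.5801 0.006  0.1618] mach [-0.0216  0.0018  0.1618] F [0.46 0.11 0.16]
shift [-0.271 -0.012  0.689] turn [0.01  0.009 0.052]
```

{"method": "play_rows", "body": {
  "rows": [-0.05,0,0.1,0,0,0,-0.05,0,0.1,0,0,0,-0.05,0,0.1,0,0,0,-0.05,0,0.08,0,0,0,-0.05,0,0.06,0,0,0,0,0,0.06,0,0,0,0,0,0.06,0,0,0,0,0,0,0,0,0]
}}

```text
time_s: 17.02
ee_pos: [0.5753, 0.0066, 0.1511]
orientation: [3.139, -0.118, -0.0]
wrist_force: [1.6, -0.5, 3.5]
grip_width: -0.0001
gripper_force: 1.3
```

{"method": "play_rows", "body": {
  "rows": [0,0,0.05,0,0,0,0,0,0.05,0,0,0,0,0,0,0,0,0]
}}

```text
time_s: 17.4
ee_pos: [0.5744, 0.0067, 0.1483]
orientation: [3.139, -0.118, -0.004]
wrist_force: [0.4, -0.1, -0.1]
grip_width: 0.0002
gripper_force: 0.0
```

{"method": "play_rows", "body": {
  "rows": [0,0,0.05,0,0,0,0,0,0.05,0,0,0,0,0,0,0,0,0]
}}

```text
time_s: 17.77
ee_pos: [0.5745, 0.0067, 0.1479]
orientation: [3.139, -0.118, -0.002]
wrist_force: [-2.8, -0.3, 7.8]
grip_width: -0.0001
gripper_force: 3.6
```

{"method": "play_rows", "body": {
  "rows": [0,0,0.05,0,0,0,0,0,0,0,0,0]
}}

```text
time_s: 18.02
ee_pos: [0.5745, 0.0067, 0.1478]
orientation: [3.139, -0.118, -0.001]
wrist_force: [-4.3, 0.8, 12.0]
grip_width: -0.0001
gripper_force: 5.9
```

{"method": "play_rows", "body": {
  "rows": [0,0,-0.3,0,0,0,0,0,-0.5,0,0,0,0,0,-0.8,0,0,0,0,0,-0.8,0,0,0]
}}

```text
time_s: 18.52
ee_pos: [0.5756, 0.0066, 0.1954]
orientation: [3.139, -0.118, 0.001]
wrist_force: [1.1, -0.6, 0.1]
grip_width: 0.0002
gripper_force: 0.0
```

```bash
python3 -c "
from h import *
goal(W(-.094,-.0725,.15),pitch=10)
goal(W(-.094,-.0725,.15),pitch=-10)
s=snap('scene')
cv2.imwrite('pics/s3.png',cv2.convertScaleAbs(cv2.resize(s['image'][100:280,120:360,::-1],None,fx=3,fy=3,interpolation=cv2.INTER_CUBIC),alpha=1.4))
b=blob(s,'blue',(185,110,270,175));print(b)
for th in (0,.03,.07):
  print(th,proj(s,W(.105-.140*np.cos(th)+.021*np.sin(th),0.002,.127+.14*np.sin(th)+.021*np.cos(th))))
"
```

```text
t 18.525 tcp [0.5756 0.0066 0.1954] mach [-0.0261  0.002   0.1954] F [ 1.15 -0.57  0.07]
shift [-3.409  3.715  2.267] turn [-0.003  2.49   0.049]
t 18.525 tcp [0.5756 0.0066 0.1954] mach [-0.0261  0.002   0.1954] F [ 1.15 -0.57  0.07]
shift [-3.409  3.715  2.267] turn [ 0.005 -2.51   0.049]
(array([238.54761905, 160.81746032]), np.int32(252), ((238.5975799560547, 160.75186157226562), (31.12763023376465, 8.234594345092773), 7.431407928466797))
0 [[238.05583936 160.83806196]]
0.03 [[237.90656247 159.57339181]]
0.07 [[237.68535979 157.95847843]]
```

View pics/s3.png

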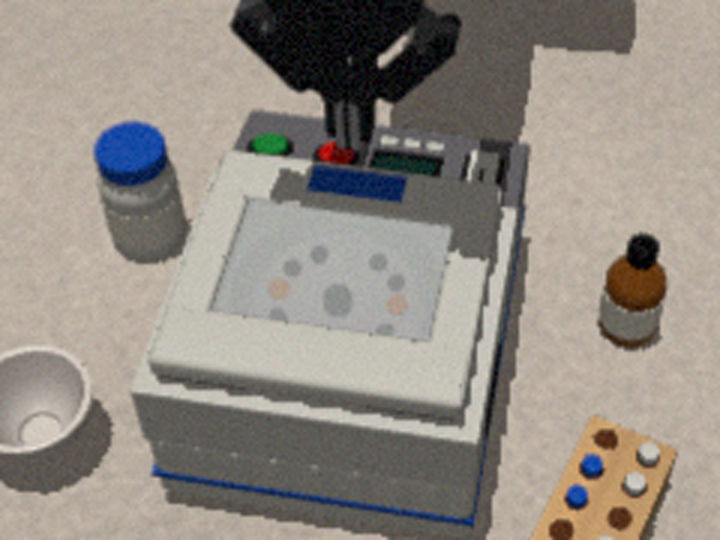

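The lid is fully shut: the pad is at row 160.8, and 160.84 is predicted for 0 rad. Both keys show at the top of the crop. On to the green key, tilting 10° to be square to the panel.

{"method": "play_rows", "body": {
  "rows": [-0.85,0.93,0,0,0,0,-0.85,0.93,0,0,0,0,-0.85,0.93,0,0,0,0,-0.86,0.93,0.2,0,0,0,0,0,0.7,0,0.83,0,0,0,0.7,0,0.83,0,0,0,0.6,0,0.83,0,0,0,0,0,0,0]
}}

```text
time_s: 19.58
ee_pos: [0.5026, -0.0625, 0.1498]
orientation: [3.122, -0.118, 0.268]
wrist_force: [-0.1, 0.0, 0.5]
grip_width: -0.0001
gripper_force: 0.0
```

```bash
python3 -c "
from h import *
goal(W(-.094,-.0725,.112),pitch=10)
s=snap('wrist');b=blob(s,'green',(150,100,360,330));print(b[0],b[1],Minv(onz(s,b[0],.112)))
im=cv2.convertScaleAbs(cv2.imread('pics/_wrist.png')[130:330,150:350],alpha=1.2)
cv2.imwrite('pics/w5.png',cv2.resize(im,None,fx=3,fy=3,interpolation=cv2.INTER_CUBIC))"
```

```text
t 19.575 tcp [ 0.5026 -0.0625  0.1498] mach [-0.0935 -0.0726  0.1498] F [-0.15  0.01  0.5 ]
shift [-0.345 -0.003  1.858] turn [-0.009  0.045  0.045]
[251.40655106 224.65125241] 519 [-0.08969373 -0.07247377  0.112     ]
```

View pics/w5.png

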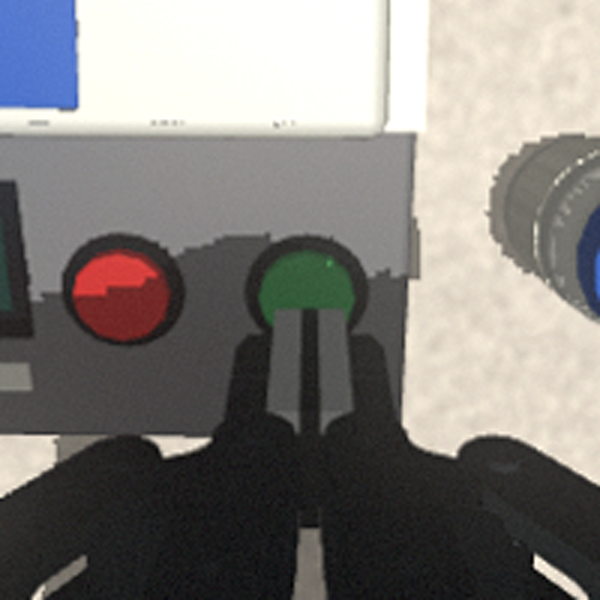

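The tip is lined up with the green key at (305,290) in the crop, well clear of the red key at (123,290).

{"method": "play_rows", "body": {
  "rows": [-0.09,0,0.4,0,0,0,-0.09,0,0.4,0,0,0,-0.09,0,0.4,0,0,0,-0.08,0,0.3,0,0,0,0,0,0.1,0,0,0,0,0,0.1,0,0,0,0,0,0,0,0,0]
}}

```text
time_s: 20.5
ee_pos: [0.5031, -0.0626, 0.1156]
orientation: [3.121, -0.117, 0.272]
wrist_force: [0.3, -0.5, -0.1]
grip_width: -0.0002
gripper_force: 0.0
```

{"method": "play_rows", "body": {
  "rows": [0,0,0.1,0,0,0,0,0,0.05,0,0,0,0,0,0,0,0,0]
}}

```text
time_s: 20.88
ee_pos: [0.5035, -0.0626, 0.1125]
orientation: [3.121, -0.117, 0.272]
wrist_force: [0.1, -0.5, 0.1]
grip_width: 0.0001
gripper_force: 0.0
```

{"method": "play_rows", "body": {
  "rows": [0,0,0.08,0,0,0,0,0,0.07,0,0,0,0,0,0,0,0,0]
}}

```text
time_s: 21.25
ee_pos: [0.5041, -0.0627, 0.1097]
orientation: [3.121, -0.117, 0.272]
wrist_force: [-0.6, -0.2, 1.6]
grip_width: -0.0004
gripper_force: 1.4
```

{"method": "play_rows", "body": {
  "rows": [0,0,0.05,0,0,0,0,0,0.05,0,0,0,0,0,0,0,0,0]
}}

```text
time_s: 21.62
ee_pos: [0.5043, -0.0627, 0.1083]
orientation: [3.121, -0.117, 0.273]
wrist_force: [-3.5, 0.7, 8.8]
grip_width: -0.0003
gripper_force: 4.6
```

{"method": "play_rows", "body": {
  "rows": [0,0,0.05,0,0,0,0,0,0.05,0,0,0,0,0,0,0,0,0]
}}

```text
time_s: 22.0
ee_pos: [0.5044, -0.0627, 0.1081]
orientation: [3.121, -0.117, 0.274]
wrist_force: [-10.3, 0.9, 23.8]
grip_width: -0.0002
gripper_force: 12.3
```

```bash
python3 -c "
from h import *
goal(W(-.094,-.0725,.112),pitch=10)"
```

```text
t 22.0 tcp [ 0.5044 -0.0627  0.1081] mach [-0.0917 -0.0726  0.1081] F [-10.29   0.91  23.76]
shift [-0.081 -0.005 -0.213] turn [-0.006 -0.006  0.051]
```

{"method": "play_rows", "body": {
  "rows": [0,0,-0.08,0,0,0,-0.08,0,0,0,0,0,-0.08,0,0,0,0,0,0,0,0.02,0,0,0,0,0,0,0,0,0]
}}

```text
time_s: 22.62
ee_pos: [0.504, -0.0627, 0.1083]
orientation: [3.12, -0.118, 0.282]
wrist_force: [0.5, -0.8, 9.5]
grip_width: -0.0001
gripper_force: 4.8
```

```bash
python3 -c "
from h import *
goal(W(-.094,-.0725,.112),pitch=10)"
```

```text
t 22.625 tcp [ 0.504  -0.0627  0.1083] mach [-0.0921 -0.0727  0.1083] F [ 0.54 -0.77  9.54]
shift [-0.059 -0.009 -0.2  ] turn [-0.003 -0.085  0.046]
```

{"method": "play_rows", "body": {
  "rows": [0,0,-0.1,0,0,0,0,0,0,0,0,0]
}}

```text
time_s: 22.88
ee_pos: [0.502, -0.0626, 0.1088]
orientation: [3.12, -0.117, 0.276]
wrist_force: [1.7, 0.0, 2.6]
grip_width: 0.0
gripper_force: 1.5
```

{"method": "play_rows", "body": {
  "rows": [0,0,-0.05,0,0,0,0,0,0,0,0,0]
}}

```text
time_s: 23.12
ee_pos: [0.5009, -0.0624, 0.1092]
orientation: [3.121, -0.117, 0.272]
wrist_force: [1.2, 0.1, 3.0]
grip_width: -0.0001
gripper_force: 1.3
```

{"method": "play_rows", "body": {
  "rows": [0,0,-0.05,0,0,0,0,0,0,0,0,0]
}}

```text
time_s: 23.38
ee_pos: [0.5004, -0.0624, 0.1101]
orientation: [3.121, -0.117, 0.271]
wrist_force: [1.7, 0.5, 2.2]
grip_width: 0.0001
gripper_force: 1.1
```

{"method": "play_rows", "body": {
  "rows": [0,0,-0.05,0,0,0,0,0,0,0,0,0]
}}

```text
time_s: 23.62
ee_pos: [0.5002, -0.0624, 0.1111]
orientation: [3.121, -0.117, 0.271]
wrist_force: [1.2, -1.2, 1.5]
grip_width: 0.0001
gripper_force: 0.9
```

{"method": "play_rows", "body": {
  "rows": [0,0,-0.05,0,0,0,0,0,0,0,0,0]
}}

```text
time_s: 23.88
ee_pos: [0.4995, -0.0622, 0.1117]
orientation: [3.121, -0.117, 0.269]
wrist_force: [-0.1, -0.1, 0.6]
grip_width: -0.0002
gripper_force: 0.0
```

The spring force fell from about 3.3 N to 0 over roughly 4 mm, so the key went fully down and came back up. Retreating, then a last check.

{"method": "play_rows", "body": {
  "rows": [0,0,-0.3,0,0,0,0,0,-0.7,0,0,0,0,0,-1,0,0,0,-0.5,0,-1,0,0,0,-0.8,0,-1,0,0,0,-1,0,-1,0,0,0,-1,0,-0.5,0,0,0,-1,0,-0.5,0,0,0,0,0,0,0,0,0,0,0,0,0,0,0]
}}

```text
time_s: 25.12
ee_pos: [0.3959, -0.0545, 0.2161]
orientation: [3.121, -0.117, 0.275]
wrist_force: [0.4, 0.5, 0.2]
grip_width: 0.0001
gripper_force: 0.0
```

```bash
python3 -c "
from h import *
goal(W(-.094,-.0725,.112),pitch=10)
s=snap('scene');print(blob(s,'blue',(185,110,270,175))[0])
a=s['image'][100:280,120:360,::-1]; c=snap('wrist')['image'][:,:,::-1]
f=lambda a:cv2.convertScaleAbs(cv2.resize(a,(400,300),interpolation=cv2.INTER_CUBIC),alpha=1.3)
cv2.imwrite('pics/end.png',np.hstack([f(a),f(c)]))"
```

```text
t 25.125 tcp [ 0.3959 -0.0545  0.2161] mach [-0.2005 -0.073   0.2161] F [0.4  0.48 0.21]
shift [ 4.335 -0.007  6.053] turn [-0.006 -0.014  0.048]
[238.75502008 160.89959839]
```

View pics/end.png

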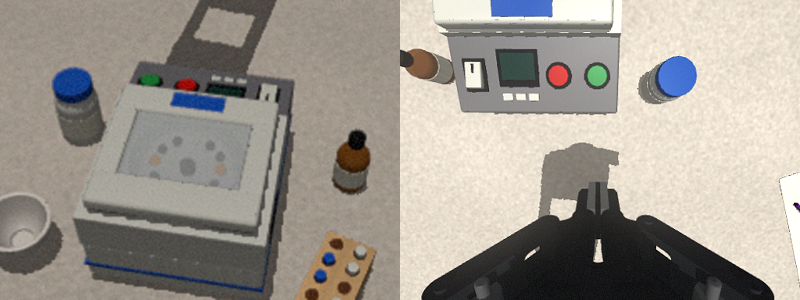

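The final view shows the lid shut (left, pad at (198,102)), the rocker at (474,74) now upright rather than skewed, so on, and both keys up. Nothing beside the machine has moved.

```bash
python3 -c "
from station import robot
print(robot.job_done())"
```

```text
the job is handed in; nothing more can be done
None
```

I switched the mains rocker on, pushed the lid gently until its catch held it shut, then pressed the green start key right down and let it come back up. The job was handed in at about 25 s with the gripper clear; no verdict came back.

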